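Find the heavy side of a microtome handwheel and hold it down

TASK

The balance weight inside the microtome's handwheel has slipped, and nothing on the outside shows where it sits. Grip the crank handle and turn the wheel at least one full turn, all in one direction, feeling at the handle which side of the wheel is heavy; then bring that heavy side to the bottom, and finish still gripping the handle with the wheel held still there, so that the weight cannot swing when its clamp is loosened. Leave the specimen jar, the slide case and the wax block where they are.

Things in the scene. Friction and masses are not known exactly. Their poses are not given: they have to be found in the camera images.
- microtome: Bench microtome, fixed to the bench: cream housing 240 x 250 x 285 mm high, lower front base with the knife holder. Origin on the bench right below the hub of the handwheel; x points to its knife side, y straight out of the handwheel's face, z up. The housing begins 50 mm behind the wheel's face; before the face there is only the crank handle.
- wheel_hub (a point): Centre of the handwheel's outer face, on the level axle, 150 mm above the bench; axes as the microtome's. The wheel is an upright closed cream disc, 156 mm across, 34 mm thick. Hidden in it, about 47 mm from the axle, a weight of about 0.55 kg is fixed at an unknown place round the wheel, another each time; all else on the wheel is balanced.
- handwheel (a joint): Turn of the wheel (rad, no stops): 0 with the handle straight above the axle, growing clockwise for someone facing the cover; starts between -1.2 and 1.2. It stays where it is left. While slowly turned its drag is about 5.5 N at the handle either way; the weight adds up to about 4.5 N as its side is lifted, takes off as much as it sinks, nothing when straight up or down. At a stop the push can read less.
- crank_handle: Black plastic cylinder 26 mm in diameter and 82 mm long, parallel to the axle; it spins freely on its spindle. Its origin is its middle, 58 mm from the wheel's axis and 51 mm out from the wheel's face; its y axis points along it, away from the wheel (its x and z axes spin with it). It begins 10 mm from the face. It can be pinched from above in any position of the wheel.
- specimen_jar: Bystander: loose closed specimen jar, white with a black screw lid, 56 mm in diameter and 62 mm high; origin at the centre of its underside. Leave it alone.
- slide_case: Bystander: loose closed grey case for glass slides, 85 x 60 x 26 mm; origin at the centre of its underside. Leave it alone.
- wax_block: Bystander: loose white cassette with a wax block, 40 x 28 x 16 mm; origin at the centre of its underside. Leave it alone.

How it is judged (in metres and radians):
On the way:
1. the wheel has been turned right round, one way or the other ((value of joint handwheel above 5.08 rad or value of joint handwheel below -5.08 rad)).
At the end, for the whole second after the job is handed in: The hidden weight stands within 25 degrees of straight below the axle (at least 42.6 mm below it), the wheel is still (under 0.08 rad/s) and the fingers grip the crank handle (over 2 N); the specimen jar, slide case and wax block are within 30 mm of where they were (z of balance_weight_c0 in the frame of wheel_hub below -0.0426 m and contact force between the fingers and crank_handle above 2 N and distance between the grasp point and crank_handle below 0.05 m and velocity of joint handwheel between -0.08 and 0.08 rad/s and distance of each of specimen_jar, slide_case, wax_block from where it was at the start of the episode below 0.03 m); the arm keeps its last pose, push and grip.
It fails at once if a bystander is shoved or knocked over (distance of any of specimen_jar, slide_case, wax_block from where it was at the start of the episode above 0.03 m or angle between specimen_jar's own z axis and vertical above 0.5 rad).
It also fails if it takes over 72 s, if anything falls off the work surface, if the arm or the gripper's body presses on something with over 40 N, if the wrist force passes 120 N, or if a joint passes its speed limit or range.

ROBOT

A 6-joint arm with a two-finger parallel gripper is mounted at the origin on the work surface. World frame = base frame: x ahead of the robot, y to its left, z up, the work surface at z = 0. Lengths are in m, angles in degrees, forces in N, time in s.
With the tool pointing down it reaches from about 0.25 to 0.725 m from the base axis. Payload 9.7 kg.
Tool frame: the origin (TCP) lies midway between the tips of the shut fingers; the grasp point (between the pads) lies 19 mm behind it (bot.pinch_z is the distance from the TCP to the grasp point, in m); z points along the fingers, y is the direction in which the jaws open and shut (so a half turn about z gives the same grasp; the last joint's range is limited). The gripper opens to 85 mm and grips with 20 to 120 N. Pads are 22 mm wide; open, the fingers measure 114 mm over their backs; the gripper's body (76 mm by 85 mm) begins 54 mm behind the grasp point. The pads swing forward as they close: fully open they stand 13 mm farther back than shut.
Start: joints at [75.115, 4.979, 10.078, 95.1, 0, 90], TCP at [0.141, 0.532, 0.231] pointing down, gripper open.
Joint ranges: [-179.16, 179.16], [-48.56, 103.87], [-65.8, 70.77], [-126.05, 130.52], [-82.76, 87.17], [-180, 180]. Speed limits (degrees/s): [127.2, 127.2, 147.25, 180, 180, 180].

INTERFACE

Orientations are given as [roll, pitch, yaw] about the fixed x, y, z axes, in that order (R = Rz(yaw) Ry(pitch) Rx(roll)).
In Python, from workcell import bot, imaging gives the robot as it stands.
- The arm moves only by the tool servo_tool, never from a script. Its argument "moves" is a list that holds one entry, the list of rows, each a list of 7 numbers: the turn, a rotation vector about the tool's x, y, z in rad, then the shift along the tool's x, y, z in cm, then the finger opening in cm, from 0 to 8.54. A call has 1 to 12 rows; each row shifts and turns the pose as measured when the row begins, along the tool's axes as they then stand; what a row does not reach is not made up. A row lasts 1/12 s, in which the tool goes at most 41.7 mm and 7.16 degrees, less where a joint would pass 70% of its speed; a pose out of reach is approached as far as the arm can. A call is refused whole if a number of a shift passes 4.17 or a number of a turn 0.125, either way. A call with a gripper value outside its range is refused whole. The fingers move at their own pace and stop on an object; "force" is the grip in N (left out, the last holds). Time passes only in rows, so rows that do not move let the fingers close. It gives the time, the measured TCP pose, the force and the opening at its end, in the units of the state.
- bot.get_obs(): the state, without advancing time (a new reading comes with each control period).
- imaging.camera(name): name is "scene" or "top"; returns the picture (384x512x3 uint8, blue, green, red); there is no depth.
- imaging.calibration(name): a dict with "fx", "fy", "cx", "cy" (pixels), "camera_from_world" (4x4, takes a point from world to camera coordinates). Camera axes: x right, y down, z forward; pixel columns grow to the right and rows downward; lengths in m; the calibration is good to about 2 mm. A picture is of the moment at which its call begins. calibration takes no time and is no camera call.
- bot.job_done(): hands the job in, once; it reports no verdict.
The state is a dict: "time": time; "q": joint angles; "qd": joint speeds; "joint_efforts": joint torques, N m; "ee_pos": TCP position; "tcp_rot": TCP orientation; "wrist_force": force on the tool from outside, world axes, zero at the start; "torque": the same for the moment, N m; "opening": finger opening in m.
Only numpy, scipy, OpenCV 4.12 (cv2) and the standard library are available. Lean on these libraries where they do the work, as an engineer would, in place of code of your own. Each camera call takes 0.05 s, during which the arm holds its last target.

## Working session

There is one attempt and no reset: what is moved stays moved. The work goes in short steps, Python scripts to look and compute and a tool call to move; the robot and the scene stay as the last step left them, time stands still between calls to the robot, and variables do not carry over. Pictures are saved under pics/ and viewed, and the job is handed in when it is done.

Besides the shell and the picture viewer there is one more tool, called after "Request:" by a JSON object that holds its "api" and its "payload". servo_tool: Moves the arm, as the interface text tells. Its arguments: {"type":"object","properties":{"moves":{"type":"array","items":{"type":"array","items":{"type":"array","items":{"type":"number"}}}},"force":{"type":"number"}},"required":["moves"]}

```bash
ls; mkdir -p pics; python3 - <<'E'
from workcell import bot, imaging
import cv2
print(bot.get_obs())
for n in("scene","top"):
    cv2.imwrite(f"pics/{n}0.png",imaging.camera(n)); print(imaging.calibration(n))
E
```

```text
pics
{'time': 0.0, 'q': array([ 7.51139244e+01,  5.01198008e+00,  1.00345430e+01,  9.51000865e+01,
       -2.46451732e-03,  9.00009625e+01]), 'qd': array([ 0.02001083,  0.09120351,  0.00589669, -0.05086897, -0.03419387,
       -0.09197345]), 'joint_efforts': array([ 1.54764333e-03, -5.20385849e+01,  4.64803290e+01,  1.64445152e-02,
        4.24900691e-05,  2.81036677e-05]), 'ee_pos': array([0.14124617, 0.53131408, 0.23057543]), 'tcp_rot': array([-1.79922477e+02,  2.46581735e-03,  1.65112965e+02]), 'wrist_force': array([ 0.42212812,  0.50292967, -0.45072148]), 'torque': array([-0.05329848,  0.0566215 , -0.01994342]), 'opening': 0.08527128212037466}
{'fx': 439.61257340529954, 'fy': 439.61257340529954, 'cx': 252.6283101417661, 'cy': 195.77360148538338, 'camera_from_world': array([[ 0.83439973,  0.55111521,  0.00700793, -0.57145768],
       [ 0.47525333, -0.7129877 , -0.51554129,  0.01822806],
       [-0.27912608,  0.43349805, -0.85683608,  0.92500909],
       [ 0.        ,  0.        ,  0.        ,  1.        ]])}
{'fx': 498.68799221418567, 'fy': 498.68799221418567, 'cx': 254.7260988295708, 'cy': 194.6823311667078, 'camera_from_world': array([[ 0.02206734, -0.99975556, -0.00136292,  0.24288911],
       [-0.99692741, -0.02190239, -0.07520654,  0.52312351],
       [ 0.07515831,  0.00301834, -0.99716705,  0.90600137],
       [ 0.        ,  0.        ,  0.        ,  1.        ]])}
```

View pics/scene0.png

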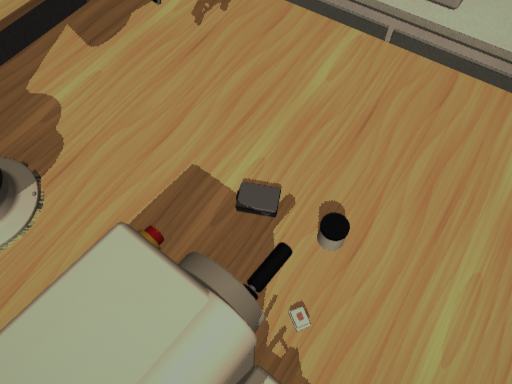

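View pics/top0.png

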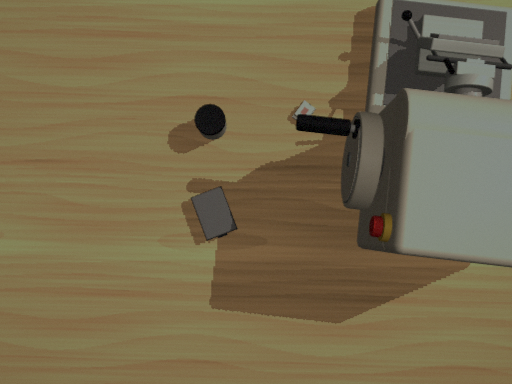

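The scene view shows the black handle from about (288,248) to (253,288), the case at (259,198), the jar at (333,230) and the wax block at (300,317). The top view shows the handle from (297,123) to (350,127), with the wheel to its right at about (362,160). Next I measure these.

```bash
cat > h.py <<'E'
import numpy as np, cv2
from workcell import bot, imaging
def ray(n,uv):
    c=imaging.calibration(n);T=c["camera_from_world"];R=T[:3,:3]
    d=R.T@np.array([(uv[0]-c["cx"])/c["fx"],(uv[1]-c["cy"])/c["fy"],1]);return -R.T@T[:3,3],d/np.linalg.norm(d)
def onz(n,uv,z):
    o,d=ray(n,uv);return o+d*(z-o[2])/d[2]
def tri(a,b):
    o1,d1=ray("scene",a);o2,d2=ray("top",b)
    s=np.linalg.lstsq(np.c_[d1,-d2],o2-o1,rcond=None)[0]
    p,q=o1+s[0]*d1,o2+s[1]*d2;return (p+q)/2,np.linalg.norm(p-q)
def proj(n,p):
    c=imaging.calibration(n);T=c["camera_from_world"];q=T[:3,:3]@p+T[:3,3];return np.array([c["fx"]*q[0]/q[2]+c["cx"],c["fy"]*q[1]/q[2]+c["cy"]])
E
python3 - <<'E'
from h import *
for n,(x0,y0,x1,y1) in {"scene":(235,235,300,300),"top":(285,105,375,145)}.items():
    im=cv2.imread(f"pics/{n}0.png")
    m=(im.max(2)<40).astype(np.uint8); mm=np.zeros_like(m); mm[y0:y1,x0:x1]=m[y0:y1,x0:x1]
    k,l,s,c=cv2.connectedComponentsWithStats(mm); 
    for i in range(1,k):
        if s[i,4]>20: 
            pts=np.argwhere(l==i)[:,::-1].astype(np.float32); print(n,s[i],c[i],cv2.minAreaRect(pts),cv2.boxPoints(cv2.minAreaRect(pts)).tolist())
    crop=im[y0-60:y1+60,x0-60:x1+60]; cv2.imwrite(f"pics/{n}crop.png",cv2.resize(crop,None,fx=3,fy=3,interpolation=cv2.INTER_CUBIC)); print(x0-60,y0-60)
print("jar",onz("top",(210,120),.062),"case",onz("top",(213,213),.026),"wax",onz("top",(305,110),.01),onz("scene",(300,317),.01))
E
```

```text
scene [247 243  45  49 886] [269.54514673 266.62979684] ((269.5929260253906, 266.23175048828125), (17.220027923583984, 54.32797622680664), 39.09385681152344) [[245.78115844726562, 281.88470458984375], [280.0400085449219, 239.71998596191406], [293.4046936035156, 250.57879638671875], [259.1458435058594, 292.7435302734375]]
scene [244 285  14  15  58] [251.48275862 291.67241379] ((251.15296936035156, 291.01177978515625), (18.439090728759766, 3.4708871841430664), 49.39870071411133) [[243.8353271484375, 285.1412048339844], [246.47061157226562, 282.8823547363281], [258.4706115722656, 296.8823547363281], [255.8353271484375, 299.1412048339844]]
175 175
top [296 115  55  21 854] [323.26697892 124.8676815 ] ((323.05755615234375, 124.95343017578125), (54.01735305786133, 16.22614097595215), 6.009005546569824) [[295.34796142578125, 130.1945343017578], [297.04656982421875, 114.05753326416016], [350.76715087890625, 119.71232604980469], [349.06854248046875, 135.84933471679688]]
top [352 119   9  20 106] [355.89622642 127.89622642] ((356.0, 128.5), (7.1780500411987305, 19.546382904052734), 6.340191841125488) [[351.3536682128906, 137.8170623779297], [353.5121765136719, 118.39024353027344], [360.6463317871094, 119.18293762207031], [358.4878234863281, 138.60975646972656]]
225 45
jar [0.64691596 0.33732696 0.062     ] case [0.48172041 0.3303149  0.026     ] wax [0.68184969 0.16241522 0.01      ] [0.67998087 0.16318899 0.01      ]
```

View pics/topcrop.png

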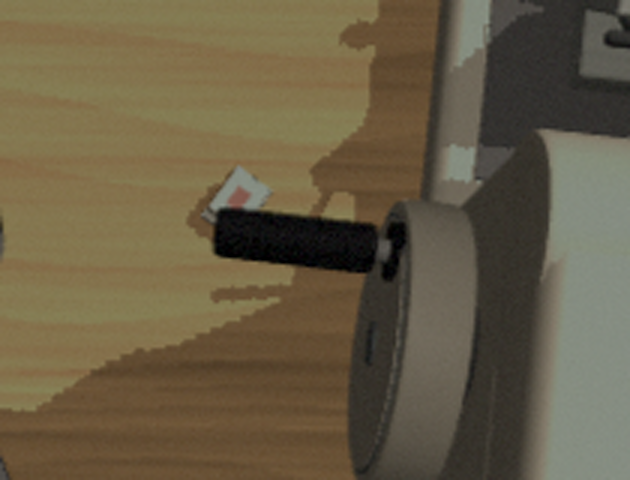

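View pics/scenecrop.png

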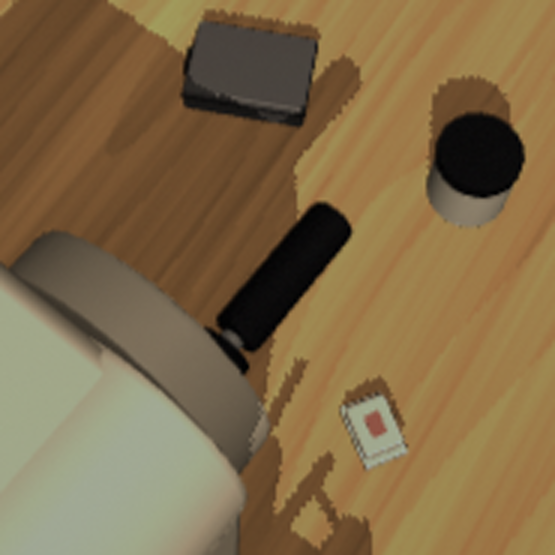

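```bash
python3 - <<'E'
from h import *
# axis ends (mid of short sides of rects)
sA=np.array([286.7,245.1]);sB=np.array([252.5,287.3]); tA=np.array([296.2,122.1]);tB=np.array([349.9,127.8])
print(tri((269.6,266.4),(323.1,124.95)))
pa,pb=tri(sA,tA),tri(sB,tB); print(pa,pb, np.linalg.norm(pa[0]-pb[0]))
# line as plane intersection
def plane(n,a,b):
    o,d=ray(n,a);_,e=ray(n,b);N=np.cross(d,e);N/=np.linalg.norm(N);return N,N@o
n1,k1=plane("scene",sA,sB);n2,k2=plane("top",tA,tB)
d=np.cross(n1,n2);print(d/np.linalg.norm(d), np.degrees(np.arctan2(d[1],d[0])))
for n in("scene","top"): print(n, ray(n,(250,190))[0])
im=cv2.imread("pics/top0.png")[100:220,330:420]; cv2.imwrite("pics/t2.png",cv2.resize(np.clip(im*1.8,0,255).astype(np.uint8),None,fx=5,fy=5,interpolation=cv2.INTER_NEAREST))
E
```

```text
(array([0.61435233, 0.15108094, 0.18773406]), np.float64(0.0006594567138253715))
(array([0.61769003, 0.19313994, 0.19120721]), np.float64(0.0007955060809823929)) (array([0.61087055, 0.10989483, 0.18753637]), np.float64(0.0006419094661899883)) 0.08360460017417143
[-0.08178351 -0.99652518 -0.01578055] -94.69167456393255
scene [ 0.72635534 -0.07305424  0.80598322]
top [0.44806272 0.25155277 0.94310806]
```

View pics/t2.png

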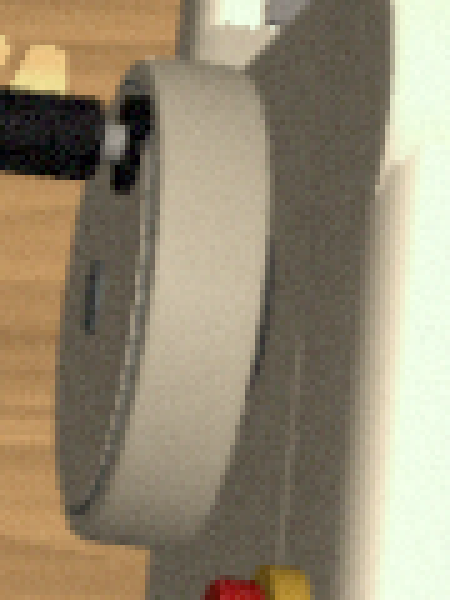

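```bash
python3 - <<'E'
from h import *
print(onz("top",(348.4,159.4),.15))
from scipy.optimize import minimize_scalar
y=np.array([.0816,.9965,0]);x=np.array([.9965,-.0816,0])
for hub in [(.5665,.1037,.15),(.571,.1037,.15)]:
  hub=np.array(hub);t=np.linspace(0,2*np.pi,2000)
  P=np.array([proj("top",hub+.078*(np.sin(a)*x+np.cos(a)*np.array([0,0,1]))) for a in t]);Q=np.array([proj("top",hub-.034*y+.078*(np.sin(a)*x+np.cos(a)*np.array([0,0,1]))) for a in t])
  print(P.min(0),P.max(0),P[P[:,1].argmin()],P[P[:,1].argmax()],Q.min(0),Q.max(0),proj("top",hub))
E
```

```text
[0.56784518 0.10507725 0.15      ]Traceback (most recent call last):
  File "<stdin>", line 7, in <module>
  File "h.py", line 13, in proj
    c=imaging.calibration(n);T=c["camera_from_world"];q=T[:3,:3]@p+T[:3,3];return np.array([c["fx"]*q[0]/q[2]+c["cx"],c["fy"]*q[1]/q[2]+c["cy"]])
ValueError: time passes only in moves, steps and waits
```

The jar is at about (0.647, 0.337), the case at (0.482, 0.330) and the wax block at (0.681, 0.163). The hub mark, seen at (348,159) in the top view, casts to (0.568, 0.105). That agrees with the hub position worked out from the handle. Microtome yaw is about -4.7° and the start angle about -47°. I'll turn the tool first so its axes line up with the microtome.

Request:
{"api": "servo_tool", "payload": {"moves": [[[0, 0, 0.125, 0, 0, 0, 8.5], [0, 0, 0.125, 0, 0, 0, 8.5], [0, 0, 0.125, 0, 0, 0, 8.5], [0, 0, 0.125, 0, 0, 0, 8.5], [0, 0, 0.125, 0, 0, 0, 8.5], [0, 0, 0.125, 0, 0, 0, 8.5], [0, 0, 0.125, 0, 0, 0, 8.5], [0, 0, 0.125, 0, 0, 0, 8.5], [0, 0, 0.125, 0, 0, 0, 8.5], [0, 0, 0.125, 0, 0, 0, 8.5], [0, 0, 0.125, 0, 0, 0, 8.5], [0, 0, 0.018, 0, 0, 0, 8.5]]]}}

```text
time: 1.1
ee_pos: [0.1408, 0.5296, 0.2253]
tcp_rot: [-179.9, 0.6, 84.7]
wrist_force: [0.2, 0.9, -0.2]
opening: 0.0851
```

Request:
{"api": "servo_tool", "payload": {"moves": [[[0, 0, 0, -2.1, 3.2, -0.15, 8.5], [0, 0, 0, -2.1, 3.2, -0.15, 8.5], [0, 0, 0, -2.1, 3.2, -0.15, 8.5], [0, 0, 0, -2.1, 3.2, -0.15, 8.5], [0, 0, 0, -2.1, 3.2, -0.15, 8.5], [0, 0, 0, -2.1, 3.2, -0.15, 8.5], [0, 0, 0, -2.1, 3.2, -0.15, 8.5], [0, 0, 0, -2.1, 3.2, -0.15, 8.5], [0, 0, 0, -2.1, 3.2, -0.15, 8.5], [0, 0, 0, -2.1, 3.2, -0.15, 8.5], [0, 0, 0, 0, 0, 0, 8.5]]]}}

```text
time: 2.02
ee_pos: [0.454, 0.2854, 0.238]
tcp_rot: [-179.7, 0.9, 87.3]
wrist_force: [1.0, 1.1, -0.4]
opening: 0.0852
```

Request:
{"api": "servo_tool", "payload": {"moves": [[[0.003, 0.006, 0.01, -2.0, 3.0, 0, 8.5], [0, 0.003, 0.01, -2.0, 3.0, 0, 8.5], [0, 0.003, 0.01, -2.0, 3.0, 0, 8.5], [0, 0, 0.01, -2.0, 3.0, 0, 8.5], [0, 0, 0.01, -2.0, 3.0, 0, 8.5], [0, 0, 0, -1.5, 2.2, 0, 8.5], [0, 0, 0, 0, 0, 0, 8.5]]]}}

```text
time: 2.6
ee_pos: [0.6253, 0.1523, 0.2346]
tcp_rot: [-179.4, 0.2, 85.6]
wrist_force: [0.7, -0.4, 0.6]
opening: 0.0848
```

Request:
{"api": "servo_tool", "payload": {"moves": [[[-0.01, 0, 0.005, 0.5, -1.1, 0, 8.5], [0, 0, 0, 0, 0, 1.2, 8.5], [0, 0, 0, 0, 0, 1.2, 8.5], [0, 0, 0, 0, 0, 1.2, 8.5]]]}}

```text
time: 2.93
ee_pos: [0.6159, 0.1572, 0.1975]
tcp_rot: [-180.0, 0.2, 85.8]
wrist_force: [-0.1, 0.1, 0.2]
opening: 0.0854
```

```bash
python3 - <<'E'
from h import *
o=bot.get_obs(); print(bot.pinch_z,o["ee_pos"],o["tcp_rot"],o["wrist_force"],o["q"])
a=imaging.camera("scene");b=imaging.camera("top")
cv2.imwrite("pics/g1.png",np.hstack([a[150:350,150:400],b[50:250,230:480]]))
E
```

```text
0.0187 [0.61590875 0.157192   0.19752333] [-1.79975575e+02  1.73684287e-01  8.57533526e+01] [-0.06973534  0.06184094  0.17864262] [ 14.38765812  16.62215626  19.74144302  93.19792834  -0.15677477
 108.63445011]
```

View pics/g1.png

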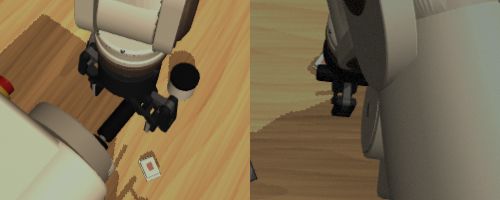

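The left half shows the open fingers straddling the handle at about (120,115). I'll descend and close.

Request:
{"api": "servo_tool", "payload": {"moves": [[[0, 0, 0.008, 0, 0, 1.0, 8.5], [0, 0, 0, 0, 0, 1.0, 8.5], [0, 0, 0, 0, 0, 0.7, 8.5], [0, 0, 0, 0, 0, 0, 2.0], [0, 0, 0, 0, 0, 0, 2.0], [0, 0, 0, 0, 0, 0, 2.0], [0, 0, 0, 0, 0, 0, 2.0], [0, 0, 0, 0, 0, 0, 2.0], [0, 0, 0, 0, 0, 0, 2.0]]], "force": 40}}

```text
time: 3.78
ee_pos: [0.6149, 0.1585, 0.1708]
tcp_rot: [-179.9, 0.2, 85.7]
wrist_force: [-4.1, -0.2, -2.1]
opening: 0.0249
```

```bash
python3 - <<'E'
from h import *
o=bot.get_obs(); print(o["ee_pos"],o["tcp_rot"],o["wrist_force"],o["torque"],o["opening"])
E
```

```text
[0.61491873 0.15849685 0.17083235] [-179.93063514    0.18548801   85.72981133] [-4.14074635 -0.16138099 -2.09148861] [-0.03839768  0.62094943 -0.1842544 ] 0.024854202614830637
```

```bash
cat > st.py <<'E'
from h import *
import json,sys
xm=np.array([.9967,-.0816,0]);ym=np.array([.0816,.9967,0]);zz=np.array([0,0,1.])
hub=np.array([.5675,.104,.15])
def state(step=.4,n=8,sgn=-1,per=3.8,quiet=False):
    o=bot.get_obs();g=o["ee_pos"]+np.array([0,0,bot.pinch_z])
    d=g-hub;a,b,c=d@xm,d@ym,d@zz
    th=np.degrees(np.arctan2(-a,c));t=np.radians(th)
    tang=sgn*(-np.cos(t)*xm-np.sin(t)*zz); rad=-np.sin(t)*xm+np.cos(t)*zz
    f=o["wrist_force"]
    rec=dict(t=float(o["time"]),th=float(th),r=float(np.hypot(a,c)),y=float(b),push=float(-f@tang),frad=float(f@rad),rot=o["tcp_rot"].round(1).tolist(),op=float(o["opening"]),qd=float(np.abs(o["qd"]).max()))
    open("log.jsonl","a").write(json.dumps(rec)+"\n"); print({k:(round(v,4) if isinstance(v,float) else v) for k,v in rec.items()})
    for i in range(n):
        e=np.radians(th+sgn*per*(i+.5)); print("%.2f %.2f"%(-sgn*step*np.cos(e),sgn*step*np.sin(e)),end=" | ")
    print()
if __name__=="__main__": state(*[float(v) if i!=1 else int(v) for i,v in enumerate(sys.argv[1:])])
E
python3 st.py
```

```text
{'t': 3.7833, 'th': -47.283, 'r': 0.0583, 'y': 0.0582, 'push': 1.2541, 'frad': -4.4414, 'rot': [-179.9, 0.2, 85.7], 'op': 0.0249, 'qd': 0.1525}
0.26 0.30 | 0.24 0.32 | 0.22 0.33 | 0.20 0.35 | 0.17 0.36 | 0.15 0.37 | 0.12 0.38 | 0.10 0.39 |
```

Request:
{"api": "servo_tool", "payload": {"moves": [[[0, 0, 0, 0, 0.26, 0.3, 2.0], [0, 0, 0, 0, 0.24, 0.32, 2.0], [0, 0, 0, 0, 0.22, 0.33, 2.0], [0, 0, 0, 0, 0.2, 0.35, 2.0], [0, 0, 0, 0, 0.17, 0.36, 2.0], [0, 0, 0, 0, 0.15, 0.37, 2.0]]]}}

```text
time: 4.28
ee_pos: [0.6248, 0.1577, 0.1575]
tcp_rot: [-179.9, 0.1, 85.7]
wrist_force: [-3.8, -0.3, 7.4]
opening: 0.0249
```

```bash
python3 st.py
```

```text
{'t': 4.2833, 'th': -63.614, 'r': 0.0589, 'y': 0.0582, 'push': 8.2582, 'frad': -0.1058, 'rot': [-179.9, 0.1, 85.7], 'op': 0.0249, 'qd': 3.4237}
0.17 0.36 | 0.14 0.37 | 0.12 0.38 | 0.09 0.39 | 0.06 0.39 | 0.04 0.40 | 0.01 0.40 | -0.01 0.40 |
```

Request:
{"api": "servo_tool", "payload": {"moves": [[[0, 0, 0, 0, 0.17, 0.36, 2.0], [0, 0, 0, 0, 0.15, 0.37, 2.0], [0, 0, 0, 0, 0.13, 0.38, 2.0], [0, 0, 0, 0, 0.11, 0.39, 2.0], [0, 0, 0, 0, 0.08, 0.39, 2.0], [0, 0, 0, 0, 0.06, 0.4, 2.0]]]}}

```text
time: 4.78
ee_pos: [0.6307, 0.1572, 0.1414]
tcp_rot: [179.9, -0.1, 85.7]
wrist_force: [-3.1, -1.6, 7.4]
opening: 0.025
```

```bash
python3 st.py .4 8 -1 2.9
```

```text
{'t': 4.7833, 'th': -80.2076, 'r': 0.0595, 'y': 0.0581, 'push': 7.839, 'frad': -1.6693, 'rot': [179.9, -0.1, 85.7], 'op': 0.025, 'qd': 4.3544}
0.06 0.40 | 0.04 0.40 | 0.02 0.40 | -0.00 0.40 | -0.02 0.40 | -0.04 0.40 | -0.06 0.40 | -0.08 0.39 |
```

Request:
{"api": "servo_tool", "payload": {"moves": [[[0, 0, 0, 0, 0.06, 0.4, 2.0], [0, 0, 0, 0, 0.04, 0.4, 2.0], [0, 0, 0, 0, 0.02, 0.4, 2.0], [0, 0, 0, 0, 0, 0.4, 2.0], [0, 0, 0, 0, -0.02, 0.4, 2.0], [0, 0, 0, 0, -0.04, 0.4, 2.0]]]}}

```text
time: 5.28
ee_pos: [0.6317, 0.1571, 0.1242]
tcp_rot: [179.6, -0.2, 85.6]
wrist_force: [-3.4, -0.4, 7.1]
opening: 0.0249
```

```bash
python3 st.py .4 8 -1 2.9
```

```text
{'t': 5.2833, 'th': -96.7573, 'r': 0.0601, 'y': 0.0582, 'push': 6.6733, 'frad': -4.1354, 'rot': [179.6, -0.2, 85.6], 'op': 0.0249, 'qd': 5.4923}
-0.06 0.40 | -0.08 0.39 | -0.10 0.39 | -0.12 0.38 | -0.14 0.38 | -0.15 0.37 | -0.17 0.36 | -0.19 0.35 |
```

Request:
{"api": "servo_tool", "payload": {"moves": [[[0.004, 0, 0, 0, -0.07, 0.4, 2.0], [0.004, 0, 0, 0, -0.09, 0.39, 2.0], [0, 0, 0, 0, -0.11, 0.39, 2.0], [0, 0, 0, 0, -0.13, 0.38, 2.0], [0, 0, 0, 0, -0.15, 0.37, 2.0], [0, 0, 0, 0, -0.17, 0.36, 2.0]]]}}

```text
time: 5.78
ee_pos: [0.6277, 0.1575, 0.1079]
tcp_rot: [179.4, -0.4, 85.6]
wrist_force: [1.3, -0.5, 5.4]
opening: 0.0248
```

```bash
python3 st.py .4 8 -1 2.9
```

```text
{'t': 5.7833, 'th': -112.8245, 'r': 0.0604, 'y': 0.0583, 'push': 5.4852, 'frad': -0.8398, 'rot': [179.4, -0.4, 85.6], 'op': 0.0248, 'qd': 7.3158}
-0.16 0.36 | -0.18 0.36 | -0.20 0.35 | -0.22 0.34 | -0.23 0.32 | -0.25 0.31 | -0.27 0.30 | -0.28 0.28 |
```

Request:
{"api": "servo_tool", "payload": {"moves": [[[0.006, -0.002, 0, 0, -0.16, 0.36, 2.0], [0.006, -0.002, 0, 0, -0.18, 0.36, 2.0], [0.006, -0.002, 0, 0, -0.2, 0.35, 2.0], [0.003, -0.002, 0, 0, -0.22, 0.34, 2.0], [0.003, -0.002, 0, 0, -0.23, 0.32, 2.0], [0.003, -0.002, 0, 0, -0.25, 0.31, 2.0]]]}}

```text
time: 6.28
ee_pos: [0.6148, 0.1585, 0.089]
tcp_rot: [-179.1, 0.3, 85.5]
wrist_force: [-3.2, -0.4, 6.2]
opening: 0.0247
```

```bash
python3 st.py .4 8 -1 2.9
```

```text
{'t': 6.2833, 'th': -134.7372, 'r': 0.0601, 'y': 0.0582, 'push': 2.1831, 'frad': -6.5599, 'rot': [-179.1, 0.3, 85.5], 'op': 0.0247, 'qd': 5.5662}
-0.29 0.28 | -0.30 0.26 | -0.32 0.25 | -0.33 0.23 | -0.34 0.21 | -0.35 0.20 | -0.36 0.18 | -0.37 0.16 |
```

Request:
{"api": "servo_tool", "payload": {"moves": [[[-0.004, 0, 0, 0, -0.29, 0.28, 2.0], [-0.004, 0, 0, 0, -0.3, 0.26, 2.0], [0, 0, 0, 0, -0.32, 0.25, 2.0], [0, 0, 0, 0, -0.33, 0.22, 2.0], [0, 0, 0, 0, -0.35, 0.2, 2.0], [0, 0, 0, 0, -0.36, 0.18, 2.0]]]}}

```text
time: 6.78
ee_pos: [0.5936, 0.1605, 0.0753]
tcp_rot: [-179.5, 0.3, 85.6]
wrist_force: [-1.6, -0.1, 7.5]
opening: 0.0248
```

```bash
python3 st.py .4 8 -1 2.9
```

```text
{'t': 6.7833, 'th': -159.0452, 'r': 0.06, 'y': 0.0584, 'push': 1.1827, 'frad': -7.5936, 'rot': [-179.5, 0.3, 85.6], 'op': 0.0248, 'qd': 9.1359}
-0.38 0.13 | -0.38 0.11 | -0.39 0.09 | -0.39 0.07 | -0.40 0.06 | -0.40 0.03 | -0.40 0.01 | -0.40 -0.01 |
```

Request:
{"api": "servo_tool", "payload": {"moves": [[[-0.002, 0, 0, 0, -0.38, 0.12, 2.0], [-0.002, 0, 0, 0, -0.38, 0.1, 2.0], [0, 0, 0, 0, -0.39, 0.07, 2.0], [0, 0, 0, 0, -0.39, 0.05, 2.0], [0, 0, 0, 0, -0.4, 0.02, 2.0], [0, 0, 0, 0, -0.4, 0, 2.0]]]}}

```text
time: 7.28
ee_pos: [0.5692, 0.1628, 0.072]
tcp_rot: [-179.9, 0.2, 85.6]
wrist_force: [1.8, -0.5, 7.1]
opening: 0.0249
```

```bash
python3 st.py .4 8 -1 3.3
```

```text
{'t': 7.2833, 'th': 177.0035, 'r': 0.0594, 'y': 0.0587, 'push': 1.4205, 'frad': -7.1784, 'rot': [-179.9, 0.2, 85.6], 'op': 0.0249, 'qd': 7.413}
-0.40 -0.03 | -0.40 -0.06 | -0.39 -0.08 | -0.39 -0.10 | -0.38 -0.12 | -0.37 -0.14 | -0.36 -0.17 | -0.35 -0.19 |
```

Request:
{"api": "servo_tool", "payload": {"moves": [[[0, 0, 0, 0, -0.4, -0.04, 2.0], [0, 0, 0, 0, -0.4, -0.06, 2.0], [0, 0, 0, 0, -0.39, -0.09, 2.0], [0, 0, 0, 0, -0.38, -0.11, 2.0], [0, 0, 0, 0, -0.38, -0.13, 2.0], [0, 0, 0, 0, -0.37, -0.16, 2.0]]]}}

```text
time: 7.78
ee_pos: [0.5456, 0.165, 0.0794]
tcp_rot: [179.8, 0.2, 85.5]
wrist_force: [5.3, 0.7, 5.0]
opening: 0.0251
```

```bash
python3 st.py .4 8 -1 3.3
```

```text
{'t': 7.7833, 'th': 152.6931, 'r': 0.0585, 'y': 0.059, 'push': 2.3758, 'frad': -6.8375, 'rot': [179.8, 0.2, 85.5], 'op': 0.0251, 'qd': 6.6255}
-0.35 -0.19 | -0.34 -0.21 | -0.33 -0.23 | -0.31 -0.25 | -0.30 -0.27 | -0.28 -0.29 | -0.26 -0.30 | -0.25 -0.32 |
```

Request:
{"api": "servo_tool", "payload": {"moves": [[[0, 0, 0, 0, -0.35, -0.19, 2.0], [0, 0, 0, 0, -0.34, -0.21, 2.0], [0, 0, 0, 0, -0.33, -0.23, 2.0], [0, 0, 0, 0, -0.31, -0.25, 2.0], [0, 0, 0, 0, -0.3, -0.27, 2.0], [0, 0, 0, 0, -0.28, -0.29, 2.0]]]}}

```text
time: 8.28
ee_pos: [0.5274, 0.1667, 0.0958]
tcp_rot: [179.4, 0.1, 85.5]
wrist_force: [8.0, 0.0, 3.4]
opening: 0.0251
```

```bash
python3 st.py .4 8 -1 3.3
```

```text
{'t': 8.2833, 'th': 128.2122, 'r': 0.0574, 'y': 0.0592, 'push': 2.2753, 'frad': -8.3359, 'rot': [179.4, 0.1, 85.5], 'op': 0.0251, 'qd': 5.1304}
-0.24 -0.32 | -0.22 -0.33 | -0.20 -0.35 | -0.18 -0.36 | -0.16 -0.37 | -0.14 -0.38 | -0.12 -0.38 | -0.09 -0.39 |
```

Request:
{"api": "servo_tool", "payload": {"moves": [[[0.002, 0, 0, 0, -0.23, -0.32, 2.0], [0.002, 0, 0, 0, -0.21, -0.33, 2.0], [0.002, 0, 0, 0, -0.18, -0.35, 2.0], [0, 0, 0, 0, -0.15, -0.36, 2.0], [0, 0, 0, 0, -0.13, -0.37, 2.0], [0, 0, 0, 0, -0.1, -0.38, 2.0]]]}}

```text
time: 8.78
ee_pos: [0.518, 0.1675, 0.1161]
tcp_rot: [179.6, 0.2, 85.5]
wrist_force: [8.6, 1.3, -2.3]
opening: 0.0248
```

```bash
python3 st.py .4 8 -1 3.3
```

```text
{'t': 8.7833, 'th': 105.5846, 'r': 0.0566, 'y': 0.0593, 'push': 4.4878, 'frad': -7.5802, 'rot': [179.6, 0.2, 85.5], 'op': 0.0248, 'qd': 4.2372}
-0.10 -0.39 | -0.07 -0.39 | -0.05 -0.40 | -0.03 -0.40 | -0.01 -0.40 | 0.02 -0.40 | 0.04 -0.40 | 0.06 -0.39 |
```

Request:
{"api": "servo_tool", "payload": {"moves": [[[0.001, 0, 0, 0, -0.09, -0.39, 2.0], [0.001, 0, 0, 0, -0.07, -0.39, 2.0], [0, 0, 0, 0, -0.05, -0.4, 2.0], [0, 0, 0, 0, -0.02, -0.4, 2.0], [0, 0, 0, 0, 0.01, -0.4, 2.0], [0, 0, 0, 0, 0.03, -0.4, 2.0]]]}}

```text
time: 9.28
ee_pos: [0.5165, 0.1676, 0.1353]
tcp_rot: [179.7, 0.3, 85.5]
wrist_force: [8.3, 1.2, -5.8]
opening: 0.025
```

```bash
python3 st.py .4 8 -1 3.0
```

```text
{'t': 9.2833, 'th': 85.9586, 'r': 0.0562, 'y': 0.0592, 'push': 5.1826, 'frad': -8.5945, 'rot': [179.7, 0.3, 85.5], 'op': 0.025, 'qd': 4.7024}
0.04 -0.40 | 0.06 -0.40 | 0.08 -0.39 | 0.10 -0.39 | 0.12 -0.38 | 0.14 -0.37 | 0.16 -0.37 | 0.18 -0.36 |
```

Request:
{"api": "servo_tool", "payload": {"moves": [[[0, 0, 0, 0, 0.05, -0.4, 2.0], [0, 0, 0, 0, 0.07, -0.4, 2.0], [0, 0, 0, 0, 0.09, -0.39, 2.0], [0, 0, 0, 0, 0.11, -0.39, 2.0], [0, 0, 0, 0, 0.13, -0.38, 2.0], [0, 0, 0, 0, 0.15, -0.37, 2.0]]]}}

```text
time: 9.78
ee_pos: [0.5192, 0.1673, 0.1489]
tcp_rot: [-179.4, 0.6, 85.5]
wrist_force: [3.2, 2.2, -8.7]
opening: 0.0246
```

```bash
sed -i 's/hub=np.array(\[.5675,.104/hub=np.array([.5692,.104/' st.py; python3 st.py .4 8 -1 3.0
```

```text
{'t': 9.7833, 'th': 72.3013, 'r': 0.0578, 'y': 0.059, 'push': 7.3783, 'frad': -5.5298, 'rot': [-179.4, 0.6, 85.5], 'op': 0.0246, 'qd': 6.0721}
0.13 -0.38 | 0.15 -0.37 | 0.17 -0.36 | 0.19 -0.35 | 0.21 -0.34 | 0.22 -0.33 | 0.24 -0.32 | 0.26 -0.31 |
```

Request:
{"api": "servo_tool", "payload": {"moves": [[[0, 0.002, 0, 0, 0.13, -0.38, 2.0], [0, 0.002, 0, 0, 0.15, -0.37, 2.0], [0, 0, 0, 0, 0.16, -0.37, 2.0], [0, 0, 0, 0, 0.18, -0.36, 2.0], [0, 0, 0, 0, 0.2, -0.35, 2.0], [0, 0, 0, 0, 0.21, -0.34, 2.0]]]}}

```text
time: 10.28
ee_pos: [0.5254, 0.1667, 0.1621]
tcp_rot: [-178.4, 0.6, 85.6]
wrist_force: [1.8, 1.5, -10.8]
opening: 0.0248
```

```bash
python3 st.py .42 8 -1 2.7
```

```text
{'t': 10.2833, 'th': 57.719, 'r': 0.0577, 'y': 0.0589, 'push': 8.2311, 'frad': -7.1601, 'rot': [-178.4, 0.6, 85.6], 'op': 0.0248, 'qd': 8.1136}
0.23 -0.35 | 0.25 -0.34 | 0.26 -0.33 | 0.28 -0.31 | 0.29 -0.30 | 0.31 -0.29 | 0.32 -0.27 | 0.33 -0.26 |
```

Request:
{"api": "servo_tool", "payload": {"moves": [[[-0.006, 0.002, 0, 0, 0.23, -0.35, 2.0], [-0.006, 0.002, 0, 0, 0.25, -0.34, 2.0], [-0.006, 0.002, 0, 0, 0.26, -0.33, 2.0], [-0.006, 0, 0, 0, 0.28, -0.31, 2.0], [-0.006, 0, 0, 0, 0.29, -0.3, 2.0], [-0.006, 0, 0, 0, 0.31, -0.29, 2.0]]]}}

```text
time: 10.78
ee_pos: [0.5418, 0.1652, 0.1782]
tcp_rot: [179.8, 0.3, 85.6]
wrist_force: [3.3, 2.9, -22.0]
opening: 0.0248
```

```bash
python3 st.py .42 8 -1 2.7
```

```text
{'t': 10.7833, 'th': 34.5658, 'r': 0.057, 'y': 0.0588, 'push': 10.0045, 'frad': -19.8444, 'rot': [179.8, 0.3, 85.6], 'op': 0.0248, 'qd': 4.5725}
0.35 -0.23 | 0.36 -0.21 | 0.37 -0.20 | 0.38 -0.18 | 0.39 -0.16 | 0.40 -0.14 | 0.40 -0.12 | 0.41 -0.10 |
```

Request:
{"api": "servo_tool", "payload": {"moves": [[[0, 0, 0, 0, 0.36, -0.2, 2.0], [0, 0, 0, 0, 0.37, -0.18, 2.0], [0, 0, 0, 0, 0.38, -0.16, 2.0], [0, 0, 0, 0, 0.39, -0.14, 2.0], [0, 0, 0, 0, 0.4, -0.12, 2.0], [0, 0, 0, 0, 0.4, -0.1, 2.0]]]}}

```text
time: 11.28
ee_pos: [0.5613, 0.1634, 0.1867]
tcp_rot: [-179.5, 0.4, 85.7]
wrist_force: [-7.5, 2.4, -16.3]
opening: 0.0248
```

```bash
python3 st.py .42 8 -1 2.7
```

```text
{'t': 11.2833, 'th': 12.9877, 'r': 0.0568, 'y': 0.0585, 'push': 11.1217, 'frad': -14.1655, 'rot': [-179.5, 0.4, 85.7], 'op': 0.0248, 'qd': 9.1119}
0.41 -0.08 | 0.41 -0.07 | 0.42 -0.05 | 0.42 -0.03 | 0.42 -0.01 | 0.42 0.01 | 0.42 0.03 | 0.42 0.05 |
```

Request:
{"api": "servo_tool", "payload": {"moves": [[[0, 0, 0, 0, 0.41, -0.07, 2.0], [0, 0, 0, 0, 0.41, -0.05, 2.0], [0, 0, 0, 0, 0.42, -0.03, 2.0], [0, 0, 0, 0, 0.42, -0.01, 2.0], [0, 0, 0, 0, 0.42, 0.02, 2.0], [0, 0, 0, 0, 0.42, 0.04, 2.0]]]}}

```text
time: 11.78
ee_pos: [0.5798, 0.1616, 0.1877]
tcp_rot: [-178.4, 0.5, 85.7]
wrist_force: [-11.7, 3.2, -11.0]
opening: 0.0248
```

```bash
python3 st.py .42 8 -1 2.9
```

```text
{'t': 11.7833, 'th': -5.9155, 'r': 0.0567, 'y': 0.0583, 'push': 10.7656, 'frad': -12.1777, 'rot': [-178.4, 0.5, 85.7], 'op': 0.0248, 'qd': 7.9463}
0.42 0.05 | 0.41 0.07 | 0.41 0.10 | 0.40 0.12 | 0.40 0.14 | 0.39 0.16 | 0.38 0.18 | 0.37 0.20 |
```

Request:
{"api": "servo_tool", "payload": {"moves": [[[-0.004, 0.001, 0, 0, 0.42, 0.06, 2.0], [-0.004, 0.001, 0, 0, 0.41, 0.08, 2.0], [-0.004, 0.001, 0, 0, 0.41, 0.1, 2.0], [-0.004, 0.001, 0, 0, 0.4, 0.13, 2.0], [-0.004, 0, 0, 0, 0.4, 0.15, 2.0], [-0.004, 0, 0, 0, 0.39, 0.17, 2.0]]]}}

```text
time: 12.28
ee_pos: [0.5955, 0.1603, 0.1837]
tcp_rot: [-178.6, 0.2, 85.8]
wrist_force: [-13.5, 3.2, -5.9]
opening: 0.0248
```

```bash
python3 st.py .42 8 -1 3.2
```

```text
{'t': 12.2833, 'th': -22.44, 'r': 0.0567, 'y': 0.0582, 'push': 10.462, 'frad': -10.7189, 'rot': [-178.6, 0.2, 85.8], 'op': 0.0248, 'qd': 2.9643}
0.38 0.17 | 0.37 0.19 | 0.36 0.21 | 0.35 0.23 | 0.34 0.25 | 0.32 0.27 | 0.31 0.29 | 0.29 0.30 |
```

Request:
{"api": "servo_tool", "payload": {"moves": [[[-0.004, 0, 0, 0, 0.38, 0.18, 2.0], [-0.004, 0, 0, 0, 0.37, 0.2, 2.0], [-0.004, 0, 0, 0, 0.36, 0.21, 2.0], [-0.002, 0, 0, 0, 0.35, 0.23, 2.0], [0, 0, 0, 0, 0.34, 0.24, 2.0], [0, 0, 0, 0, 0.33, 0.26, 2.0]]]}}

```text
time: 12.78
ee_pos: [0.6073, 0.1592, 0.1771]
tcp_rot: [-178.5, 0.2, 85.9]
wrist_force: [-14.5, 2.3, -2.8]
opening: 0.0244
```

```bash
python3 st.py .42 8 -1 3.0
```

```text
{'t': 12.7833, 'th': -36.1974, 'r': 0.0567, 'y': 0.0581, 'push': 10.1561, 'frad': -10.9008, 'rot': [-178.5, 0.2, 85.9], 'op': 0.0244, 'qd': 4.4046}
0.33 0.26 | 0.32 0.27 | 0.30 0.29 | 0.29 0.31 | 0.27 0.32 | 0.25 0.33 | 0.24 0.35 | 0.22 0.36 |
```

Request:
{"api": "servo_tool", "payload": {"moves": [[[-0.006, 0, 0, 0, 0.31, 0.27, 2.0], [-0.006, 0, 0, 0, 0.3, 0.29, 2.0], [-0.006, 0, 0, 0, 0.28, 0.31, 2.0], [-0.004, 0, 0, 0, 0.27, 0.32, 2.0], [-0.003, 0, 0, 0, 0.25, 0.33, 2.0], [0, 0, 0, 0, 0.24, 0.34, 2.0]]]}}

```text
time: 13.28
ee_pos: [0.6164, 0.1584, 0.1693]
tcp_rot: [-179.4, 0.0, 86.0]
wrist_force: [-13.8, 1.3, -0.4]
opening: 0.0249
```

```bash
python3 st.py .42 8 -1 3.0
```

```text
{'t': 13.2833, 'th': -48.2775, 'r': 0.0571, 'y': 0.0581, 'push': 8.9394, 'frad': -10.5863, 'rot': [-179.4, 0.0, 86.0], 'op': 0.0249, 'qd': 2.554}
0.27 0.32 | 0.25 0.33 | 0.24 0.35 | 0.22 0.36 | 0.20 0.37 | 0.18 0.38 | 0.16 0.39 | 0.14 0.40 |
```

Past a full turn. I'll take one more step, then fit.

Request:
{"api": "servo_tool", "payload": {"moves": [[[0, 0, 0, 0, 0.25, 0.33, 2.0], [0, 0, 0, 0, 0.23, 0.34, 2.0], [0, 0, 0, 0, 0.21, 0.35, 2.0], [0, 0, 0, 0, 0.19, 0.36, 2.0], [0, 0, 0, 0, 0.17, 0.37, 2.0], [0, 0, 0, 0, 0.15, 0.38, 2.0]]]}}

```text
time: 13.78
ee_pos: [0.6221, 0.1579, 0.1617]
tcp_rot: [-179.2, -0.1, 86.0]
wrist_force: [-11.1, 1.3, 2.4]
opening: 0.0248
```

```bash
python3 st.py .42 8 -1 3.0; python3 - <<'E'
import json,numpy as np
L=[json.loads(l) for l in open("log.jsonl")][1:]
# re-centre early angles (hub x .5675 -> .5692)
th=[];p=[];fr=[]
for i,l in enumerate(L):
    t=np.radians(l["th"]);a=-l["r"]*np.sin(t);c=l["r"]*np.cos(t)
    if l["t"]<9.5:a-=.0017
    th.append(np.arctan2(-a,c));p.append(l["push"]);fr.append(l["frad"])
th=np.array(th);p=np.array(p)
for sel in (p>-9, np.arange(len(p))<16, np.arange(len(p))>3):
    A=np.c_[np.ones(sel.sum()),np.sin(th[sel]),np.cos(th[sel])]
    s,*_=np.linalg.lstsq(A,p[sel],rcond=None);r=p[sel]-A@s
    # push for th decreasing = d + M*sin(...); weight angle phi on wheel (clockwise from handle): height cos(th+phi); lifting as th falls -> -dU/dth... push= d + G sin(th+phi)
    phi=np.degrees(np.arctan2(s[2],s[1])); print("drag",s[0],"amp",np.hypot(s[1],s[2]),"phi",phi,"goal th",(180-phi+180)%360-180,"rms",r.std())
print(np.c_[np.degrees(th),p,fr,r.size*0+p*0].round(1)[:,:3].tolist())
E
```

```text
{'t': 13.7833, 'th': -57.8141, 'r': 0.0571, 'y': 0.0581, 'push': 8.0107, 'frad': -8.1379, 'rot': [-179.2, -0.1, 86.0], 'op': 0.0248, 'qd': 1.6357}
0.21 0.36 | 0.20 0.37 | 0.18 0.38 | 0.16 0.39 | 0.13 0.40 | 0.11 0.40 | 0.09 0.41 | 0.07 0.41 | 
drag 6.033168877332783 amp 4.754563892457246 phi 95.30457396780693 goal th 84.69542603219304 rms 0.5397179568555689
drag 6.1470003939151105 amp 4.935608681183567 phi 97.03030751114268 goal th 82.96969248885733 rms 0.5068592269833918
drag 5.847294844598503 amp 4.8715628385777165 phi 91.23849595801887 goal th 88.76150404198114 rms 0.4250682647511261
[[-62.9, 8.3, -0.1], [-79.9, 7.8, -1.7], [-97.0, 6.7, -4.1], [-113.5, 5.5, -0.8], [-135.9, 2.2, -6.6], [-160.6, 1.2, -7.6], [175.4, 1.4, -7.2], [151.2, 2.4, -6.8], [127.2, 2.3, -8.3], [105.1, 4.5, -7.6], [86.1, 5.2, -8.6], [72.3, 7.4, -5.5], [57.7, 8.2, -7.2], [34.6, 10.0, -19.8], [13.0, 11.1, -14.2], [-5.9, 10.8, -12.2], [-22.4, 10.5, -10.7], [-36.2, 10.2, -10.9], [-48.3, 8.9, -10.6], [-57.8, 8.0, -8.1]]
```

Fit: drag 6.0 N, amplitude 4.8 N, weight bottom at handle angle about +85° (-275° unwrapped). I'll go back clockwise over the top, which also gives readings in the other direction to cross-check.

```bash
python3 st.py .4 10 1 2.8
```

```text
{'t': 13.7833, 'th': -57.8141, 'r': 0.0571, 'y': 0.0581, 'push': -8.0107, 'frad': -8.1379, 'rot': [-179.2, -0.1, 86.0], 'op': 0.0248, 'qd': 1.6357}
-0.22 -0.33 | -0.24 -0.32 | -0.25 -0.31 | -0.27 -0.30 | -0.28 -0.28 | -0.30 -0.27 | -0.31 -0.26 | -0.32 -0.24 | -0.33 -0.22 | -0.34 -0.21 |
```

Request:
{"api": "servo_tool", "payload": {"moves": [[[-0.004, 0, 0, 0, -0.22, -0.33, 2.0], [-0.004, 0, 0.003, 0, -0.23, -0.32, 2.0], [-0.003, 0, 0.003, 0, -0.25, -0.31, 2.0], [0, 0, 0.003, 0, -0.26, -0.3, 2.0], [0, 0, 0, 0, -0.28, -0.29, 2.0], [0, 0, 0, 0, -0.29, -0.28, 2.0], [0, 0, 0, 0, -0.3, -0.26, 2.0], [0, 0, 0, 0, -0.32, -0.24, 2.0]]]}}

```text
time: 14.45
ee_pos: [0.5921, 0.1607, 0.1851]
tcp_rot: [-178.5, -0.1, 85.6]
wrist_force: [-4.7, 4.2, -20.4]
opening: 0.0243
```

```bash
python3 st.py .4 10 1 3.5
```

```text
{'t': 14.45, 'th': -18.6867, 'r': 0.0568, 'y': 0.0583, 'push': 1.8159, 'frad': -20.9257, 'rot': [-178.5, -0.1, 85.6], 'op': 0.0243, 'qd': 4.1362}
-0.38 -0.12 | -0.39 -0.09 | -0.39 -0.07 | -0.40 -0.04 | -0.40 -0.02 | -0.40 0.00 | -0.40 0.03 | -0.40 0.05 | -0.39 0.08 | -0.39 0.10 |
```

Request:
{"api": "servo_tool", "payload": {"moves": [[[-0.004, 0, 0, 0, -0.29, -0.06, 2.0], [-0.004, 0, 0, 0, -0.3, -0.04, 2.0], [-0.004, 0, 0, 0, -0.3, -0.02, 2.0], [-0.003, 0, 0, 0, -0.3, 0, 2.0], [0, 0, 0, 0, -0.3, 0.02, 2.0], [0, 0, 0, 0, -0.3, 0.04, 2.0]]]}}

```text
time: 14.95
ee_pos: [0.5746, 0.1623, 0.188]
tcp_rot: [-179.6, -0.1, 85.6]
wrist_force: [0.3, 2.4, -11.3]
opening: 0.0248
```

```bash
python3 st.py .35 10 1 3.2
```

```text
{'t': 14.95, 'th': -0.6756, 'r': 0.0567, 'y': 0.0586, 'push': 0.2509, 'frad': -11.3337, 'rot': [-179.6, -0.1, 85.6], 'op': 0.0248, 'qd': 6.6073}
-0.35 0.01 | -0.35 0.03 | -0.35 0.04 | -0.34 0.06 | -0.34 0.08 | -0.33 0.10 | -0.33 0.12 | -0.32 0.14 | -0.31 0.16 | -0.30 0.17 |
```

Request:
{"api": "servo_tool", "payload": {"moves": [[[0, 0, 0, 0, -0.35, 0.02, 2.0], [0, 0, 0, 0, -0.35, 0.04, 2.0], [0, 0, 0, 0, -0.35, 0.06, 2.0], [0, 0, 0, 0, -0.34, 0.08, 2.0], [0, 0, 0, 0, -0.33, 0.1, 2.0], [0, 0, 0, 0, -0.33, 0.12, 2.0]]]}}

```text
time: 15.45
ee_pos: [0.5551, 0.1642, 0.1849]
tcp_rot: [179.9, -0.2, 85.6]
wrist_force: [6.5, 3.5, -13.0]
opening: 0.0244
```

```bash
python3 st.py .35 10 1 3.2
```

```text
{'t': 15.45, 'th': 19.4912, 'r': 0.0568, 'y': 0.0588, 'push': 1.4621, 'frad': -14.3431, 'rot': [179.9, -0.2, 85.6], 'op': 0.0244, 'qd': 7.9531}
-0.33 0.13 | -0.32 0.14 | -0.31 0.16 | -0.30 0.18 | -0.29 0.20 | -0.28 0.21 | -0.27 0.23 | -0.25 0.24 | -0.24 0.25 | -0.23 0.27 |
```

Request:
{"api": "servo_tool", "payload": {"moves": [[[0, 0, 0, 0, -0.32, 0.15, 2.0], [0, 0, 0, 0, -0.31, 0.17, 2.0], [0, 0, 0, 0, -0.3, 0.19, 2.0], [0, 0, 0, 0, -0.29, 0.2, 2.0], [0, 0, 0, 0, -0.28, 0.22, 2.0], [0, 0, 0, 0, -0.27, 0.23, 2.0]]]}}

```text
time: 15.95
ee_pos: [0.5424, 0.1654, 0.1783]
tcp_rot: [178.8, -0.4, 85.5]
wrist_force: [7.8, 1.5, -6.3]
opening: 0.0249
```

```bash
python3 st.py .35 10 1 3.0
```

```text
{'t': 15.95, 'th': 34.0112, 'r': 0.0567, 'y': 0.059, 'push': 2.8372, 'frad': -9.5053, 'rot': [178.8, -0.4, 85.5], 'op': 0.0249, 'qd': 7.3044}
-0.28 0.20 | -0.27 0.22 | -0.26 0.23 | -0.25 0.25 | -0.24 0.26 | -0.22 0.27 | -0.21 0.28 | -0.19 0.29 | -0.18 0.30 | -0.16 0.31 |
```

Request:
{"api": "servo_tool", "payload": {"moves": [[[0.005, -0.001, 0, 0, -0.27, 0.22, 2.0], [0.005, -0.001, 0, 0, -0.26, 0.23, 2.0], [0.005, -0.001, 0, 0, -0.25, 0.25, 2.0], [0.004, 0, 0, 0, -0.24, 0.26, 2.0], [0.004, 0, 0, 0, -0.22, 0.27, 2.0], [0.004, 0, 0, 0, -0.21, 0.28, 2.0]]]}}

```text
time: 16.45
ee_pos: [0.5357, 0.1661, 0.1729]
tcp_rot: [178.7, -0.4, 85.4]
wrist_force: [4.4, 0.7, -1.2]
opening: 0.0248
```

```bash
python3 st.py .35 10 1 2.7
```

```text
{'t': 16.45, 'th': 42.7079, 'r': 0.0567, 'y': 0.0591, 'push': 2.36, 'frad': -3.7924, 'rot': [178.7, -0.4, 85.4], 'op': 0.0248, 'qd': 3.4373}
-0.25 0.24 | -0.24 0.25 | -0.23 0.27 | -0.21 0.28 | -0.20 0.29 | -0.19 0.30 | -0.17 0.30 | -0.16 0.31 | -0.14 0.32 | -0.13 0.33 |
```

Request:
{"api": "servo_tool", "payload": {"moves": [[[0.005, -0.001, 0, 0, -0.25, 0.25, 2.0], [0.005, -0.001, 0, 0, -0.24, 0.26, 2.0], [0.005, 0, 0, 0, -0.23, 0.27, 2.0], [0.003, 0, 0, 0, -0.22, 0.28, 2.0], [0.003, 0, 0, 0, -0.21, 0.29, 2.0], [0.003, 0, 0, 0, -0.2, 0.3, 2.0], [0, 0, 0, 0, -0.18, 0.31, 2.0], [0, 0, 0, 0, -0.17, 0.31, 2.0]]]}}

```text
time: 17.12
ee_pos: [0.5304, 0.1667, 0.1668]
tcp_rot: [177.6, -0.7, 85.3]
wrist_force: [1.3, 0.7, 3.8]
opening: 0.0247
```

```bash
python3 st.py .35 10 1 2.7
```

```text
{'t': 17.1167, 'th': 50.9603, 'r': 0.0564, 'y': 0.0593, 'push': 3.684, 'frad': 1.4341, 'rot': [177.6, -0.7, 85.3], 'op': 0.0247, 'qd': 5.9049}
-0.21 0.28 | -0.20 0.29 | -0.19 0.30 | -0.17 0.30 | -0.16 0.31 | -0.14 0.32 | -0.13 0.33 | -0.11 0.33 | -0.10 0.34 | -0.08 0.34 |
```

Request:
{"api": "servo_tool", "payload": {"moves": [[[0.01, -0.002, 0, 0, -0.28, 0.37, 2.0], [0.01, -0.002, 0, 0, -0.27, 0.38, 2.0], [0.008, -0.002, 0, 0, -0.25, 0.39, 2.0], [0.006, 0, 0, 0, -0.23, 0.4, 2.0], [0.006, 0, 0, 0, -0.21, 0.41, 2.0], [0.006, 0, 0, 0, -0.19, 0.42, 2.0]]]}}

```text
time: 17.62
ee_pos: [0.519, 0.1677, 0.1473]
tcp_rot: [179.6, -0.5, 85.2]
wrist_force: [7.1, 0.0, 2.8]
opening: 0.0249
```

```bash
python3 st.py .42 10 1 2.7
```

```text
{'t': 17.6167, 'th': 73.8525, 'r': 0.0575, 'y': 0.0594, 'push': 4.7002, 'frad': -6.0201, 'rot': [179.6, -0.5, 85.2], 'op': 0.0249, 'qd': 4.398}
-0.11 0.41 | -0.09 0.41 | -0.07 0.41 | -0.05 0.42 | -0.03 0.42 | -0.01 0.42 | 0.01 0.42 | 0.03 0.42 | 0.05 0.42 | 0.07 0.41 |
```

Request:
{"api": "servo_tool", "payload": {"moves": [[[0.002, -0.001, 0, 0, -0.1, 0.4, 2.0], [0, -0.001, 0, 0, -0.08, 0.4, 2.0], [0, -0.001, 0, 0, -0.06, 0.4, 2.0]]]}}

```text
time: 17.87
ee_pos: [0.5166, 0.1678, 0.1351]
tcp_rot: [179.7, -0.3, 85.2]
wrist_force: [4.8, -1.3, 5.2]
opening: 0.0248
```

```bash
python3 st.py .42 4 1 2.7; python3 - <<'E'
import json,numpy as np
L=[json.loads(l) for l in open("log.jsonl")][1:]
th=[];p=[];sg=[]
for l in L:
    if abs(l["t"]-13.7833)<1e-3 and l["push"]<0: continue
    t=np.radians(l["th"]);a=-l["r"]*np.sin(t);c=l["r"]*np.cos(t)
    if l["t"]<9.5:a-=.0017
    th.append(np.arctan2(-a,c));s=-1 if l["t"]<14 else 1;sg.append(s);p.append(l["push"])
th=np.array(th);p=np.array(p);sg=np.array(sg)
A=np.c_[np.ones(len(p)),-sg*np.sin(th),-sg*np.cos(th)]
s,*_=np.linalg.lstsq(A,p,rcond=None);r=p-A@s
phi=np.degrees(np.arctan2(s[2],s[1]));print(s[0],np.hypot(*s[1:]),"goal",180-phi,"rms",r.std());print(r[sg>0].round(1))
E
```

```text
{'t': 17.8667, 'th': 86.2266, 'r': 0.0578, 'y': 0.0593, 'push': 5.5242, 'frad': -4.5353, 'rot': [179.7, -0.3, 85.2], 'op': 0.0248, 'qd': 5.9929}
-0.02 0.42 | 0.00 0.42 | 0.02 0.42 | 0.04 0.42 | 
5.989599453997401 4.797095633619739 goal 85.42648629987403 rms 0.5387455734314852
[ 0.5 -1.  -0.1  0.6 -0.4  0.4 -0.3 -0.5]
```

Both directions agree that the goal is about 85°, and the handle is at 86°. I'll hold still with zero rows and check.

Request:
{"api": "servo_tool", "payload": {"moves": [[[0, 0, 0, 0, 0, 0, 2.0], [0, 0, 0, 0, 0, 0, 2.0], [0, 0, 0, 0, 0, 0, 2.0], [0, 0, 0, 0, 0, 0, 2.0]]]}}

```text
time: 18.2
ee_pos: [0.5165, 0.1678, 0.1339]
tcp_rot: [179.7, -0.3, 85.2]
wrist_force: [4.0, -0.3, 3.5]
opening: 0.0247
```

```bash
python3 st.py .42 1 1 2.7; python3 - <<'E'
from h import *
a=imaging.camera("scene");b=imaging.camera("top")
cv2.imwrite("pics/end.png",np.hstack([a[130:370,150:400],b[50:290,170:420]]))
o=bot.get_obs();print(o["qd"].round(2),o["ee_pos"],o["opening"],o["wrist_force"])
E
```

```text
{'t': 18.2, 'th': 87.3826, 'r': 0.0578, 'y': 0.0593, 'push': 3.7143, 'frad': -3.8701, 'rot': [179.7, -0.3, 85.2], 'op': 0.0247, 'qd': 0.1414}
-0.01 0.42 | 
[-0.03  0.07  0.07 -0.02  0.   -0.07] [0.51648162 0.16784539 0.13391286] 0.024577784804195105 [ 4.47692586 -0.28934144  4.06322833]
```

View pics/end.png

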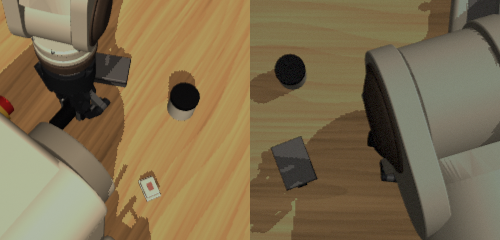

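The handle is gripped at about (92,105) in the left half. In full-frame pixels the jar is at (333,230) and the wax block at (300,317), the same as at the start. The case's visible part at (265,200) has not shifted. The arm is still, so I'm handing in.

```bash
python3 -c "
from workcell import bot
print(bot.job_done()); print(bot.get_obs()['time'])"
```

```text
the job is handed in; nothing more can be done
None
the job is handed in; nothing more can be done
```

I turned the wheel just over one full turn counter-clockwise (about 370°), reading the push at the handle about every 10–25°. I then brought it back clockwise over the top, so the heavy side should now be at the bottom. The job was handed in at about 18 s with the handle still gripped; no verdict is reported.

- **Where the weight is:** the fit to all the push readings, both directions, gave a drag of 6.0 N and a weight effect of 4.8 N. That compares with the stated 5.5 N and 4.5 N. It puts the weight at the bottom when the handle is at about +85°. Fits to different parts of the data ranged from 83° to 89°. The scatter was about 0.5 N.
- **Last checks:** the handle stood at about 87°, roughly 2° from the fitted angle against the 25° allowed. Joint speeds were under 0.1°/s, and the fingers had stopped on the handle at a 24.7 mm opening with 40 N grip set.
- **Bystanders:** in the last picture the jar and wax block sit at the same pixels as at the start. The slide case was partly hidden behind the gripper, but what could be seen had not moved.
- **What disagreed:** my first hub position was about 2 mm off in x, and I corrected it part-way round. The force across the direction of turning reached about 21 N at times, well under the limits.

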